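# Load connecting rods in the inspection fixture and lock the keeper with the T-key

## Robot

A 6-joint arm with a two-finger parallel gripper is mounted at the origin on the work surface. World frame = base frame: x ahead of the robot, y to its left, z up, the work surface at z = 0. Lengths are in m, angles in rad, forces in N, time in s.
With the tool pointing down it reaches from about 0.275 to 0.75 m from the base axis. Payload 10.2 kg.
Tool frame: the origin (TCP) lies midway between the tips of the shut fingers; the grasp point (between the pads) lies 19 mm behind it (env.hold_point_z is the distance from the TCP to the grasp point, in m); x points along the fingers, z is the direction in which the jaws open and shut, and the axes are right-handed (so a half turn about x gives the same grasp; the last joint's range is limited). The gripper opens to 85 mm and grips with 20 to 120 N. Pads are 22 mm wide; open, the fingers measure 114 mm over their backs; the gripper's body (76 mm by 85 mm) begins 54 mm behind the grasp point. The pads swing forward as they close: fully open they stand 13 mm farther back than shut.
Start: joints at [0.894, 0.313, 1.498, -0, 1.331, -0.223], TCP at [0.23, 0.472, 0.231] pointing down, gripper open.
Joint ranges: [-2.94, 2.94], [-0.97, 2.17], [0.19, 2.56], [-1.23, 4.37], [0.02, 3.11], [-2.88, 2.88]. Speed limits (rad/s): [2.39, 2.39, 3.01, 3.14, 3.14, 3.14].

## Interface

Orientations are given as a unit quaternion [x, y, z, w].
In Python, from bench import env, kinematics, monitor, eyes, job gives the robot as it stands. The module is installed in compiled form; this text tells all that it offers. Calls block until the motion is done:
- env.reach(position, orientation): joint-space move of the TCP to a pose.
- env.movel(position, velocity=0.15, frame=None, guard=None): straight line of the TCP; frame=None keeps the orientation; velocity is the mean speed in m/s. With guard (N) it stops when the force on the tool has changed by that much, and returns True; else False.
- env.set_joints(angles): joint-space move.
- env.release() and env.close_gripper(effort=None): open the fingers fully, or close them until they stop; effort is the grip in N (None keeps the last).
- env.hold(seconds).
- kinematics.ik(position, orientation): joint angles nearest the present ones, or None.
- monitor.sense(): the state.
- eyes.grab_frame(name): name is "side" or "top"; returns a dict with "frame" (400x640x3 uint8, red, green, blue), "mtx" (3x3 intrinsics, pixels), "k1" (the pictures are not rectified: a ray, as slopes to the right and down, at radius r is drawn at 1 + k1 r^2 times it, then the intrinsics apply), "view" (4x4, takes a point from world to camera coordinates). Camera axes: x right, y down, z forward; pixel columns grow to the right and rows downward; lengths in m; the calibration is good to about 2 mm. A picture is of the moment at which its call begins. There is no depth.
A pose or a line that the arm cannot do raises env.MotionError and nothing moves.
- job.hand_in(): hands the job in, once; it reports no verdict.
The state is a dict: "clock": time; "joints": joint angles; "qvel": joint speeds; "joint_efforts": joint torques, N m; "position": TCP position; "ee_rot": TCP orientation; "contact_force": force on the tool from outside, world axes, zero at the start; "ft_torque": the same for the moment, N m; "finger_gap": opening from 0.0 (shut) to 1.0 (fully open).
Only numpy, scipy, OpenCV 4.12 (cv2) and the standard library are available. Lean on these libraries where they do the work, as an engineer would, in place of code of your own. Each camera call takes 0.05 s, during which the arm holds its last target. There are 200 camera calls.

## Task

Take each connecting rod from the table and lay it flat in the inspection fixture, one to a station, big end in the wide end of its station. Then set the T-key fully home on the keeper's keyed shaft, swing the keeper with it over the rods right to its stop, take the key off again and stand it upright back in its tray.

Things in the scene. Friction and masses are not known exactly. Their poses are not given: they have to be found in the camera images.
- rod1_mid (a point): Connecting rod 1: forged aluminium, lying flat, 123 mm long, 18 mm thick, about 0.24 kg. Point: middle of its shank, half-way up (9 mm). The shank is 16 mm wide and 14 mm thick (2 mm clear below), plain from 32 mm towards the small end to 25 mm towards the big end; pinch it across. x points to the big end, z up; both faces alike. 2 to 4 of the 4 rods are present.
- rod1_big (a point): Centre of rod 1's big end, half-way up: a ring 40 mm across, centred 45 mm from the shank's middle. The small end, a ring 26 mm across, is centred 45 mm the other way.
- rod2_mid (a point): The same point of connecting rod 2, which is alike (may be absent).
- rod2_big (a point): Centre of the big end of connecting rod 2.
- rod3_mid (a point): The same point of connecting rod 3, which is alike (may be absent).
- rod3_big (a point): Centre of the big end of connecting rod 3.
- rod4_mid (a point): The same point of connecting rod 4, which is alike (may be absent).
- rod4_big (a point): Centre of the big end of connecting rod 4.
- fixture: Inspection fixture, fixed: aluminium plate, upper face 22 mm above the table, 170 mm along x (-82 to 88), in y from -116 to 178 mm. Origin on the table under the middle of four side-by-side stations that run along x, centred at y = -78, -26, 26, 78 mm. A rod in place lies flat on the plate, shank middle at x = 0, 31 mm above the table, big end towards +x. z up; yaw varies.
- guides (a point): Point on the plate amid the stations (fixture x = 0, y = 0). Steel guides 12 mm high bound each station: gap 46 mm for the big end (guides 6 mm thick, x 30 to 72 mm), gap 32 mm for the small end (guides 20 mm thick, x -64 to -40 mm), end stops at x = 69 and -62 mm: 3 to 4 mm of play all round, one way round only. Between x = -40 and 30 mm it is open for fingers.
- keeper (a joint): Swing of the keeper, a steel bar 22 mm wide reaching 246 mm from its upright pivot at fixture x = 0, y = 150 mm. 0: open, pointing within 7 degrees of fixture +x (starts 0 to 0.3). It closes clockwise seen from above to a stop at 1.45, where it lies along fixture -y over the middles of all stations. Stiff (0.25 N m), stays where left. Underside 44 mm above the table, 4 mm over rods lying flat.
- keeper_seat (a point): On the keeper's pivot axis, on top of its hub (40 mm across), 58 mm above the table; turns with the keeper; z up, x along the bar to its free end. A shaft 20 mm thick rises 34 mm from here (top 4 mm tapered to 15 mm). A brass feather key 8 mm wide stands out of it to 15 mm from the axis on the +x side, from the hub to 28 mm up, its top 4 mm sloped like a roof.
- tkey_grip (a point): Loose T-handled key, 80 mm tall, about 0.32 kg: middle of its cross-bar, on its axis, 71 mm above its foot. Cross-bar 96 mm long (along x), 14 mm wide, 18 mm tall; pinch it at the middle, across. z up the axis, x along the bar to its end with a black ball (23 mm across, centred 50 mm out). Fully home on the shaft, this point is 71 mm above keeper_seat.
- tkey: The same T-key: centre of its foot, same axes. Below the cross-bar a 12 mm neck 16 mm long, then a socket 36 mm across, 46 mm tall. Bore open below, 39 mm deep, 22 mm across, with a slot 11.4 mm wide on the +x side (under the ball): it goes down over the keeper's shaft only with its x along the keeper bar, until the foot rests on the hub; then some 0.15 rad of play each way in turning.
- tray: Fixed shallow wooden tray, the key's place: 130 mm square, rim 12 mm high, walls 4 mm; origin at its centre on the table, inner floor 4 mm above the table. The T-key stands upright in it at the start, at any yaw (its grip point 75 mm above the table).

How it is judged:
By the outcome, as a careful person would: the job done as asked, in the order asked, and still so for the second after the job is handed in, with the robot touching nothing.
Of rod1, rod2, rod3, rod4 only 2 to 4 are there at a start; the rules pass over those that are not, and their reading is None.
At some moment in a run one of rod1, rod2, rod3, rod4 may be knocked a few centimetres aside while the robot is not near it.
It also fails if it takes over 210 s, if anything falls off the work surface, if the arm or the gripper's body presses on something with over 40 N, if the wrist force passes 120 N, or if a joint passes its speed limit or range.

## Working session

There is one attempt and no reset: what is moved stays moved. The work goes in short steps, each a Python script; the robot and the scene stay as the last script left them, time stands still between calls to the robot, and variables do not carry over. Pictures are saved under pics/ and viewed, about 12 in all and at most 16, crops included, and the job is handed in when it is done.

```bash
mkdir -p pics; ls; python3 - <<'E'
from bench import env, kinematics, monitor, eyes, job
import cv2
s=monitor.sense(); print({k:(v if not hasattr(v,'__len__') else [round(float(a),3) for a in v]) for k,v in s.items()}, env.hold_point_z)
for n in("top","side"):
    f=eyes.grab_frame(n); cv2.imwrite(f"pics/{n}0.png",f["frame"][:,:,::-1]); print(n,f["mtx"],f["k1"],f["view"])
E
```

```text
pics
{'clock': 0.0, 'joints': [0.894, 0.313, 1.498, 0.0, 1.331, -0.223], 'qvel': [0.001, -0.001, 0.001, -0.0, 0.001, -0.001], 'joint_efforts': [0.0, -41.226, -25.975, -0.0, 0.004, -0.0], 'position': [0.23, 0.472, 0.231], 'ee_rot': [-0.375, 0.6, 0.375, 0.599], 'contact_force': [-0.628, -0.034, 0.222], 'ft_torque': [-0.044, -0.034, -0.018], 'finger_gap': 1.0023198791983048} 0.0187
top [[517.71594859   0.         321.30497203]
 [  0.         517.71594859 199.69561365]
 [  0.           0.           1.        ]] -0.02120139967353484 [[ 0.02758541 -0.99961538  0.00285125  0.02897295]
 [-0.98246927 -0.02763812 -0.1843645   0.52272398]
 [ 0.18437239  0.00228451 -0.98285381  1.58283383]
 [ 0.          0.          0.          1.        ]]
side [[378.41076237   0.         319.05890783]
 [  0.         378.41076237 199.3425023 ]
 [  0.           0.           1.        ]] -0.011384115788756505 [[ 0.88209524 -0.4709173   0.01203688 -0.46294203]
 [-0.29419035 -0.57065726 -0.76668267  0.23986504]
 [ 0.36791307  0.672746   -0.64191338  0.84737141]
 [ 0.          0.          0.          1.        ]]
```

View pics/top0.png

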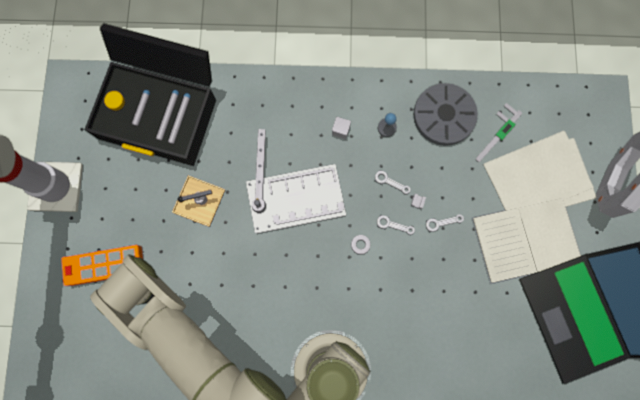

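View pics/side0.png

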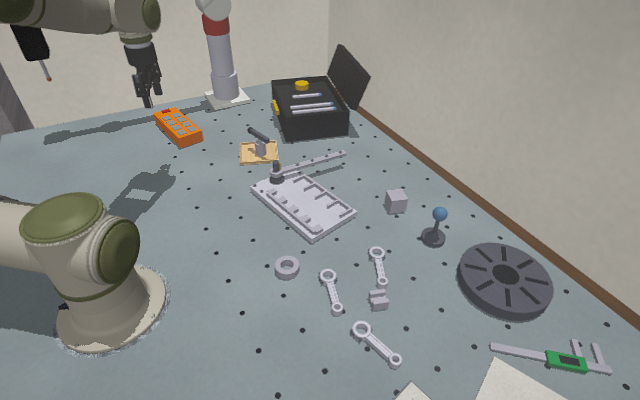

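The top view shows three rods, at about (392,182), (395,225) and (445,222). It also shows the fixture at (297,198), the keeper pivot at (258,205) and the tray at (199,200). I'll enlarge these.

```bash
cat > h.py <<'E'
from bench import env, kinematics, monitor, eyes, job
import numpy as np, cv2
from scipy.spatial.transform import Rotation as R
def px2w(f,uv,z):
    K=f["mtx"]; V=np.array(f["view"]); k1=f["k1"]; out=[]
    for (u,v),zz in zip(uv,np.broadcast_to(z,len(uv))):
        p=cv2.undistortPoints(np.array([[[u,v]]],float),K,np.array([k1,0,0,0]))[0,0]
        d=V[:3,:3].T@[p[0],p[1],1]; o=-V[:3,:3].T@V[:3,3]
        out.append(o+d*(zz-o[2])/d[2])
    return np.array(out)
def w2px(f,P):
    V=np.array(f["view"]); 
    return cv2.projectPoints(np.array(P,float).reshape(-1,1,3),cv2.Rodrigues(V[:3,:3])[0],V[:3,3],f["mtx"],np.array([f["k1"],0,0,0]))[0][:,0]
def down(th):
    """tool x down, jaw axis z along world angle th"""
    x=np.array([0,0,-1.]); z=np.array([np.cos(th),np.sin(th),0]); y=np.cross(z,x)
    return R.from_matrix(np.c_[x,y,z]).as_quat()
def crop(fr,x0,y0,w,h,s,name,grid=10):
    c=cv2.resize(fr[y0:y0+h,x0:x0+w,::-1],None,fx=s,fy=s,interpolation=cv2.INTER_CUBIC)
    for x in range((x0//grid+1)*grid,x0+w,grid):
        cv2.line(c,(int((x-x0+.5)*s),0),(int((x-x0+.5)*s),6),(0,0,255),1); cv2.putText(c,str(x),(int((x-x0)*s)-8,16),0,.35,(0,0,255),1)
    for y in range((y0//grid+1)*grid,y0+h,grid):
        cv2.line(c,(0,int((y-y0+.5)*s)),(6,int((y-y0+.5)*s)),(0,0,255),1); cv2.putText(c,str(y),(8,int((y-y0+.5)*s)+4),0,.35,(0,0,255),1)
    cv2.imwrite(f"pics/{name}.png",c)
E
python3 - <<'E'
import cv2
from h import crop
a=cv2.imread('pics/top0.png')[:,:,::-1]
crop(a,165,122,190,125,4.2,'cfix'); crop(a,350,162,125,85,6.4,'crod')
E
```

```text
(no output)
```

View pics/cfix.png

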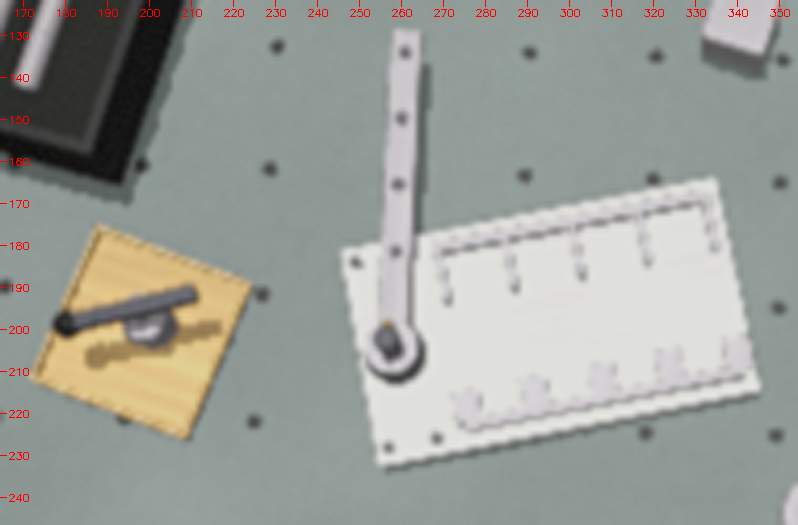

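View pics/crod.png

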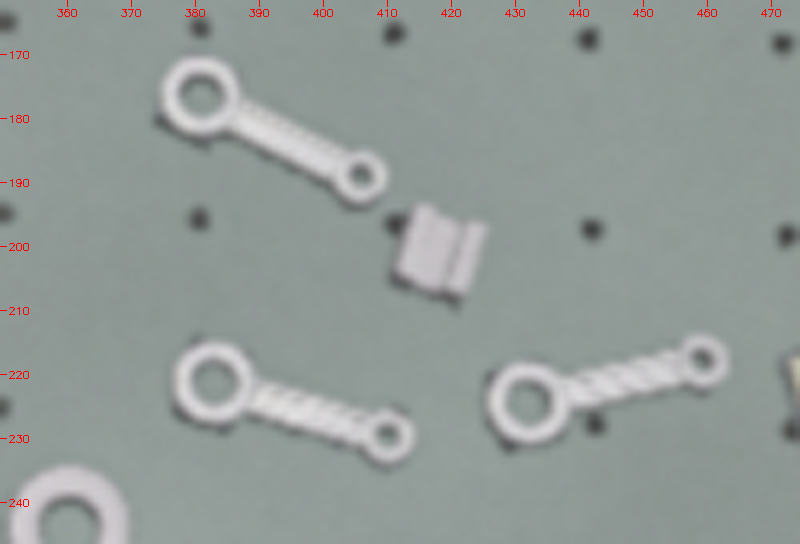

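The crops give these centres:

| Rod | Big end (px) | Small end (px) |
|---|---|---|
| 1 | (380.8,176.5) | (405.9,189.2) |
| 2 | (382.9,221.2) | (410.3,229.6) |
| 3 | (432.3,224.5) | (459.3,217.8) |

The key's ball is at (180.0,198.6) and the far end of its bar at (210.2,191.0). The plate corners are at about (246,181), (334.5,164), (345,214) and (255,233). Next I'll fit the rod and plate models to both images to refine these and cross-check them.

```bash
cat >> h.py <<'E'
from scipy.optimize import minimize
def rodpoly(n=24):
    a=np.linspace(0,2*np.pi,n)
    c=lambda x,r:np.c_[x+r*np.cos(a),r*np.sin(a)]
    return [(c(.045,.020),.018,1),(c(-.045,.013),.018,1),(np.array([[-.04,-.008],[.04,-.008],[.04,.008],[-.04,.008]]),.016,1),
            (c(.045,.0125),.018,0),(c(-.045,.0065),.018,0)]
PLATE=[(np.array([[-.082,-.116],[.088,-.116],[.088,.178],[-.082,.178]]),.022,1)]
def render(f,model,pose,box,dz=0,S=8):
    x,y,t=pose; x0,y0,x1,y1=box; im=np.zeros(((y1-y0)*S,(x1-x0)*S),np.uint8)
    Rm=np.array([[np.cos(t),-np.sin(t)],[np.sin(t),np.cos(t)]])
    for P,z,val in model:
        W=np.c_[P@Rm.T+[x,y],np.full(len(P),z+dz)]
        q=(w2px(f,W)-[x0,y0]+.5)*S-.5
        cv2.fillPoly(im,[np.round(q*16).astype(np.int32)],255*val,shift=4)
    return cv2.GaussianBlur(cv2.resize(im,(x1-x0,y1-y0),interpolation=cv2.INTER_AREA).astype(float),(0,0),.6)
def fit(frames,model,pose0,dz=0,mask=None,pad=8):
    gs=[]
    for f in frames:
        P=np.vstack([np.c_[p,np.full(len(p),z)] for p,z,_ in model]); t=pose0[2]
        W=np.c_[P[:,:2]@np.array([[np.cos(t),np.sin(t)],[-np.sin(t),np.cos(t)]])+pose0[:2],P[:,2]+dz]
        q=w2px(f,W); b=[max(0,int(q[:,0].min())-pad),max(0,int(q[:,1].min())-pad),min(640,int(q[:,0].max())+pad),min(400,int(q[:,1].max())+pad)]
        g=cv2.cvtColor(f["frame"],cv2.COLOR_RGB2GRAY)[b[1]:b[3],b[0]:b[2]].astype(float); gs.append((f,b,g))
    def cost(d):
        p=np.array(pose0)+np.array(d)*[.01,.01,.1]
        return -np.mean([np.corrcoef(render(f,model,p,b,dz).ravel(),g.ravel())[0,1] for f,b,g in gs])
    r=minimize(cost,[0,0,0],method='Nelder-Mead',options=dict(initial_simplex=[[0,0,0],[.5,0,0],[0,.5,0],[0,0,.8]],xatol=.01,fatol=1e-5))
    return np.array(pose0)+r.x*[.01,.01,.1],-r.fun
def rodpose0(f,big,small):
    b,s=px2w(f,[big,small],.018)[:,:2]; d=b-s
    return [*((b+s)/2),np.arctan2(d[1],d[0])],np.linalg.norm(d)
E
cat > a.py <<'E'
from h import *
T,S=eyes.grab_frame("top"),eyes.grab_frame("side")
rp=[((380.8,176.5),(405.9,189.2)),((382.9,221.2),(410.3,229.6)),((432.3,224.5),(459.3,217.8))]
np.set_printoptions(precision=4,suppress=True)
for b,s in rp:
    p,L=rodpose0(T,b,s); print('rod',np.array(p),L,*fit([T],rodpoly(),p),*fit([S],rodpoly(),p),*fit([T,S],rodpoly(),p))
c=px2w(T,[(246,181),(334.5,164),(345,214),(255,233)],.022)[:,:2]
A=np.array([[.088,.178],[.088,-.116],[-.082,-.116],[-.082,.178]])
M=cv2.estimateAffinePartial2D(A,c)[0]; t=np.arctan2(M[1,0],M[0,0]); R2=np.array([[np.cos(t),-np.sin(t)],[np.sin(t),np.cos(t)]])
o=c.mean(0)-R2@A.mean(0); print('fix',o,t,'scale',np.hypot(M[0,0],M[1,0]))
p=[*o,t]; print(*fit([T],PLATE,p),*fit([S],PLATE,p),*fit([T,S],PLATE,p))
k=px2w(T,[(180,198.6),(210.2,191.0)],[.075,.080]); d=k[0]-k[1]; print('key grip',k[0]+(k[1]-k[0])*50/98,np.linalg.norm(d[:2]),np.arctan2(d[1],d[0]))
print('keeper tip, px of pivot', px2w(T,[(261.0,128.0)],.058))
E
python3 a.py
```

```text
rod [ 0.5894 -0.1877  1.1161] 0.09050253036202911 [ 0.5907 -0.1878  1.1148] 0.814026777583518 [ 0.5904 -0.1903  1.1138] 0.7327823349007246 [ 0.5906 -0.1894  1.1136] 0.7622067173964978
rod [ 0.451  -0.1983  1.2967] 0.09075281393772061 [ 0.4512 -0.1983  1.2968] 0.8971861734755708 [ 0.4519 -0.2001  1.2907] 0.7501032492620551 [ 0.4516 -0.1993  1.2924] 0.8159575458943978
rod [ 0.469  -0.3557  1.8406] 0.09005279553801046 [ 0.4698 -0.3559  1.8377] 0.8650346778443525 [ 0.4695 -0.357   1.8294] 0.7406860325107357 [ 0.4696 -0.3566  1.8318] 0.7993911825782297Traceback (most recent call last):
  File "a.py", line 9, in <module>
    M=cv2.estimateAffinePartial2D(A,c)[0]; t=np.arctan2(M[1,0],M[0,0]); R2=np.array([[np.cos(t),-np.sin(t)],[np.sin(t),np.cos(t)]])
      ~~~~~~~~~~~~~~~~~~~~~~~~~~~^^^^^
cv2.error: OpenCV(4.12.0) /io/opencv/modules/calib3d/src/ptsetreg.cpp:1108: error: (-215:Assertion failed) count >= 0 && to.checkVector(2) == count in function 'estimateAffinePartial2D'
```

```bash
sed -i 's/estimateAffinePartial2D(A,c)/estimateAffinePartial2D(A,np.ascontiguousarray(c))/; /print(.rod/d; s/^for b,s in rp:/for b,s in []: pass/' a.py; python3 a.py
```

```text
fix [0.5348 0.0965] 0.22873880842211114 scale 0.993246995494873
[0.5355 0.0966 0.2261] 0.8623583130191376 [0.5355 0.0941 0.2281] 0.5080992724819218 [0.5353 0.0957 0.2256] 0.6838977052016222
key grip [0.521  0.4342 0.0776] 0.09677778494856074 1.839213999725393
keeper tip, px of pivot [[0.7491 0.2439 0.058 ]]
```

Top and side fits agree to about 2 mm, so I use their mean. Next: pick rod 1 and place it in station -78.

```bash
cat > rod.py <<'E'
from h import *
import sys
np.set_printoptions(precision=3,suppress=True)
FIX=np.array([.5354,.0955,.226])
def fx(x,y):
    c,s=np.cos(FIX[2]),np.sin(FIX[2]); return np.array([FIX[0]+c*x-s*y,FIX[1]+s*x+c*y])
def best(pairs):
    """pairs: list of (xyz, yaw); choose jaw sign with the smallest |j6|"""
    r=[]
    for sg in(1,-1):
        qs=[kinematics.ik(list(p),list(down(y+sg*np.pi/2))) for p,y in pairs]
        if all(q is not None for q in qs): r.append((max(abs(q[5]) for q in qs),sg))
    return min(r)
def pick_place(pose,st,pz=.005,lift=.003):
    m,sg=best([((*pose[:2],.12),pose[2]),((*fx(0,st),.12),FIX[2])]); print('j6max,sg',m,sg)
    q=list(down(pose[2]+sg*np.pi/2)); x,y=pose[:2]
    env.release(); env.reach([x,y,.13],q); print('down',env.movel([x,y,pz],.12,guard=15))
    env.close_gripper(70); s=monitor.sense(); print('gap',s["finger_gap"],s["position"])
    env.movel([x,y,.14],.15); g0=monitor.sense()["finger_gap"]
    X,Y=fx(0,st); q=list(down(FIX[2]+sg*np.pi/2))
    env.reach([X,Y,.14],q); env.movel([X,Y,.06],.15)
    b=env.movel([X,Y,.022+pz+lift],.04,guard=10); s=monitor.sense(); print('place guard',b,s["position"],s["contact_force"],g0,s["clock"])
    return b
E
python3 - <<'E'
from rod import *
T,S=eyes.grab_frame("top"),eyes.grab_frame("side")
p,c=fit([T,S],rodpoly(),[.5906,-.1892,1.1137]); print(p,c)
if not pick_place(p,-.078):
    env.release(); s=monitor.sense()['position']; env.movel([s[0],s[1],.20],.2)
T,S=eyes.grab_frame("top"),eyes.grab_frame("side")
cv2.imwrite('pics/t1.png',T["frame"][:,:,::-1]);cv2.imwrite('pics/s1.png',S["frame"][:,:,::-1])
for p0 in([.4515,-.1992,1.293],[.4696,-.3564,1.834]): print(fit([T,S],rodpoly(),p0))
p=[*fx(0,-.078),FIX[2]]; print(np.array(p)); print(fit([S],rodpoly(),p,dz=.022))
crop(S["frame"],230,130,150,130,5,'cs1')
E
```

```text
[ 0.591 -0.19   1.115] 0.7558619096199155
j6max,sg 1.1682186116972648 -1
down False
gap 0.16210116371896835 [ 0.591 -0.19   0.005]
place guard False [0.553 0.019 0.03 ] [ 0.347 -0.166 -2.216] 0.1616124331673135 8.8917
(array([ 0.452, -0.199,  1.297]), np.float64(0.8103769596773074))
(array([ 0.47 , -0.356,  1.833]), np.float64(0.7987524449900953))
[0.553 0.019 0.226]
(array([ 0.555,  0.05 , -0.46 ]), np.float64(0.28517159559587846))
```

View pics/cs1.png

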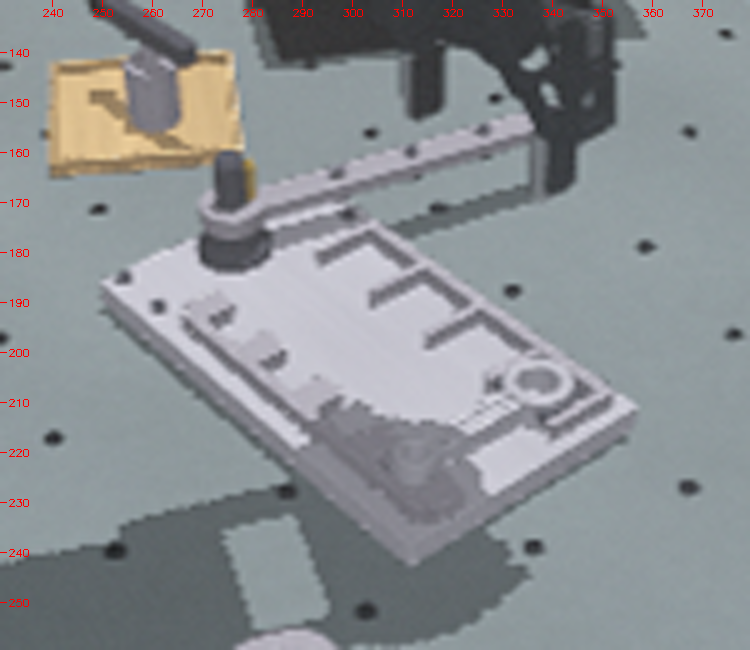

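The side crop shows rod 1 lying in station -78, with its big end at about (337,205) in the wide end and its small end at (312,221) in the arm's shadow. Now the other two rods.

```bash
cat > r2.py <<'E'
from rod import *
lastp={2:[.4517,-.1992,1.295],3:[.4696,-.356,1.833]}
for n,st in((2,.026),(3,.078)):
    T,S=eyes.grab_frame("top"),eyes.grab_frame("side")
    p,c=fit([T,S],rodpoly(),lastp[n]); print(n,p,c)
    if c<.7: print('MOVED?'); break
    if pick_place(p,st,lift=.003 if n==2 else .006): print('blocked'); break
    env.release(); s=monitor.sense()['position']; env.movel([s[0],s[1],.20],.2)
env.reach([.42,.30,.30],list(down(FIX[2]+np.pi/2)))
T,S=eyes.grab_frame("top"),eyes.grab_frame("side"); print(monitor.sense()["clock"])
cv2.imwrite('pics/t2.png',T["frame"][:,:,::-1]);cv2.imwrite('pics/s2.png',S["frame"][:,:,::-1])
a=cv2.resize(S["frame"][130:250,240:380,::-1],None,fx=3.8,fy=3.8,interpolation=cv2.INTER_CUBIC)
b=cv2.resize(T["frame"][120:240,235:355,::-1],None,fx=3,fy=3,interpolation=cv2.INTER_CUBIC)
cv2.imwrite('pics/c2a.png',a); crop(T["frame"],160,120,200,120,4,'c2b')
E
python3 r2.py
```

```text
2 [ 0.452 -0.199  1.297] 0.8124413950634786
j6max,sg 1.353358793983272 -1
down False
gap 0.16276547360955504 [ 0.452 -0.199  0.005]
place guard False [0.53  0.121 0.03 ] [-0.035  0.07  -1.317] 0.1606271770126719 18.3833
3 [ 0.47  -0.357  1.83 ] 0.7988569227559366
j6max,sg 1.4497775270035582 -1
down False
gap 0.16413278462982792 [ 0.47  -0.357  0.005]
place guard False [0.518 0.172 0.033] [-0.525  0.976 -2.507] 0.16568771704108523 29.0833
33.2667
```

View pics/c2a.png

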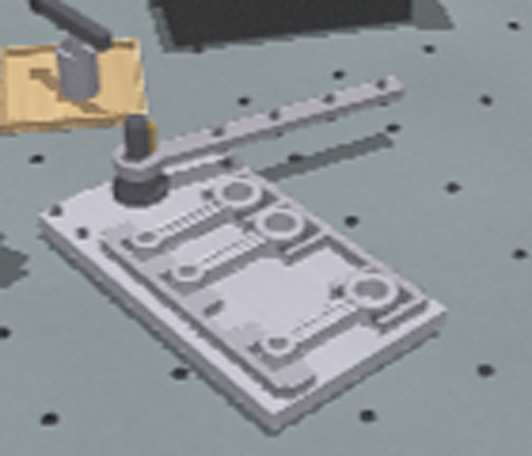

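View pics/t2.png

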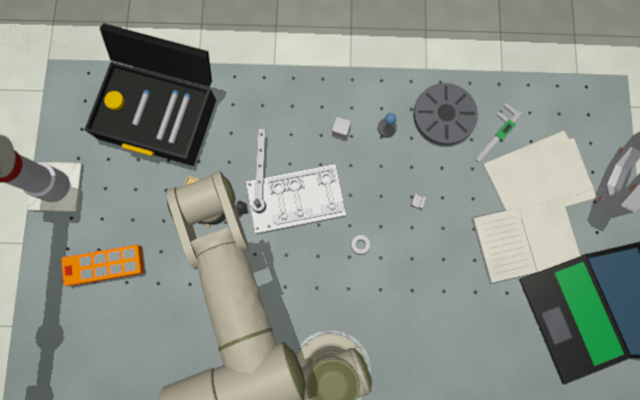

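Rods 1, 2 and 3 are seated in stations -78, 26 and 78, big ends in the wide end, and nothing is left on the table (a fourth rod is not present). Now the key.

```bash
cat > k1.py <<'E'
from rod import *
PIV=fx(0,.150); KY=.005; G=np.array([.521,.4335]); GY=1.839
for sg in(1,-1):
    print(sg,[None if q is None else round(q[5],2) for q in [kinematics.ik([*p,z],list(down(y+sg*np.pi/2))) for p,z,y in((G,.06,GY),(G,.25,GY),(PIV,.20,KY),(PIV,.11,-.6),(PIV,.11,-1.5))]])
E
cat > k2.py <<'E'
from k1 import *
sg=int(sys.argv[1])
q=list(down(GY+sg*np.pi/2))
env.release(); env.reach([*G,.16],q); print('down',env.movel([*G,.0563],.1,guard=12))
env.close_gripper(110); s=monitor.sense(); print('gap',s["finger_gap"],s["position"],s["contact_force"])
env.movel([*G,.20],.1); s=monitor.sense(); print('lifted',s["finger_gap"],s["contact_force"])
env.reach([*PIV,.20],list(down(KY+sg*np.pi/2)))
s=monitor.sense(); print(s["position"],s["joints"],s["clock"],PIV)
T,S=eyes.grab_frame("top"),eyes.grab_frame("side")
cv2.imwrite('pics/t3.png',T["frame"][:,:,::-1]);cv2.imwrite('pics/s3.png',S["frame"][:,:,::-1])
crop(S["frame"],230,90,150,120,5,'cs3')
# expected pixels: foot, grip, ball
P=[[*PIV,.20+.0187-.071],[*PIV,.2187],[PIV[0]+.05,PIV[1],.2187],[PIV[0]-.048,PIV[1],.2187]]
print('side',w2px(S,P)); print('top',w2px(T,P)); print('seat axis side', w2px(S,[[*PIV,.058],[*PIV,.092]]),'top',w2px(T,[[*PIV,.092]]))
E
python3 k1.py
```

```text
1 [None, None, np.float64(-1.34), np.float64(-0.73), np.float64(0.17)]
-1 [np.float64(0.25), np.float64(0.25), np.float64(1.8), np.float64(2.41), None]
```

With sg=+1 the wrist range covers the whole swing. The pick itself is 0.01 rad out of range, so I'll grip 0.08 rad off and let the pads square the bar up.

```bash
sed -i 's/GY=1.839/GY=1.76/' k1.py; python3 k2.py 1
```

```text
1 [np.float64(-2.81), np.float64(-2.81), np.float64(-1.34), np.float64(-0.73), np.float64(0.17)]
-1 [np.float64(0.33), np.float64(0.33), np.float64(1.8), np.float64(2.41), None]
down False
gap 0.14383175389654687 [0.521 0.434 0.057] [-0.266 -0.296  2.678]
lifted 0.1430393886520964 [ 0.497  0.395 -2.098]
[0.502 0.242 0.2  ] [ 0.239  0.408  1.447  0.     1.287 -1.338] 39.5 [0.502 0.242]
side [[273.537 144.685]
 [271.887 122.808]
 [288.244 118.93 ]
 [255.642 126.663]]
top [[254.242 198.283]
 [251.113 193.579]
 [252.041 176.326]
 [250.214 210.348]]
seat axis side [[275.441 169.875]
 [274.741 160.626]] top [[256.504 201.684]]
```

View pics/cs3.png

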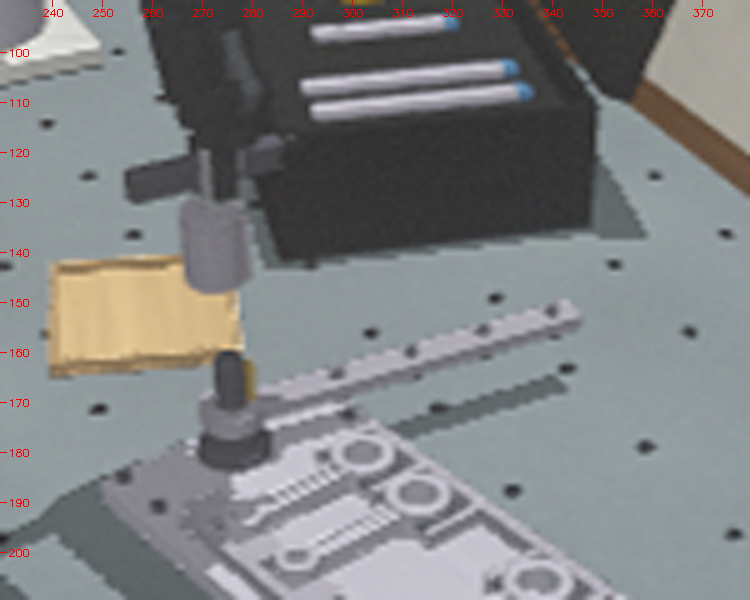

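The side crop shows the key hanging upright above the shaft: bar end at (255,127), socket centre column about 272.7, shaft centre column about 275.2. That is roughly 1 px left of what I expected, so I'll measure it more finely.

```bash
python3 - <<'E'
from h import *
S=cv2.cvtColor(cv2.imread('pics/s3.png'),cv2.COLOR_BGR2GRAY)
for y in (136,140,144): print(y,list(S[y,260:286]))
for y in (161,163,165,167): print(y,list(S[y,265:290]))
T=cv2.imread('pics/t3.png')[:,:,::-1]; crop(T,225,160,60,55,10,'ct3')
E
```

```text
136 [np.uint8(153), np.uint8(153), np.uint8(151), np.uint8(152), np.uint8(154), np.uint8(146), np.uint8(123), np.uint8(115), np.uint8(119), np.uint8(118), np.uint8(117), np.uint8(121), np.uint8(121), np.uint8(119), np.uint8(116), np.uint8(114), np.uint8(116), np.uint8(107), np.uint8(113), np.uint8(129), np.uint8(124), np.uint8(98), np.uint8(100), np.uint8(92), np.uint8(61), np.uint8(54)]
140 [np.uint8(156), np.uint8(156), np.uint8(154), np.uint8(154), np.uint8(154), np.uint8(150), np.uint8(131), np.uint8(112), np.uint8(122), np.uint8(119), np.uint8(123), np.uint8(124), np.uint8(123), np.uint8(120), np.uint8(120), np.uint8(120), np.uint8(115), np.uint8(108), np.uint8(110), np.uint8(124), np.uint8(145), np.uint8(136), np.uint8(98), np.uint8(99), np.uint8(92), np.uint8(67)]
144 [np.uint8(192), np.uint8(194), np.uint8(197), np.uint8(195), np.uint8(193), np.uint8(190), np.uint8(167), np.uint8(108), np.uint8(115), np.uint8(119), np.uint8(119), np.uint8(122), np.uint8(124), np.uint8(122), np.uint8(118), np.uint8(119), np.uint8(115), np.uint8(109), np.uint8(109), np.uint8(112), np.uint8(133)
[... 871 characters left out ...]
50), np.uint8(148), np.uint8(151), np.uint8(150), np.uint8(152), np.uint8(127), np.uint8(68), np.uint8(75), np.uint8(77), np.uint8(78), np.uint8(73), np.uint8(73), np.uint8(96), np.uint8(122), np.uint8(141), np.uint8(149), np.uint8(150), np.uint8(151), np.uint8(150), np.uint8(154), np.uint8(147), np.uint8(144), np.uint8(169)]
167 [np.uint8(151), np.uint8(149), np.uint8(150), np.uint8(148), np.uint8(149), np.uint8(150), np.uint8(155), np.uint8(139), np.uint8(81), np.uint8(75), np.uint8(80), np.uint8(78), np.uint8(76), np.uint8(73), np.uint8(96), np.uint8(122), np.uint8(149), np.uint8(172), np.uint8(178), np.uint8(173), np.uint8(173), np.uint8(172), np.uint8(171), np.uint8(171), np.uint8(173)]
```

View pics/ct3.png

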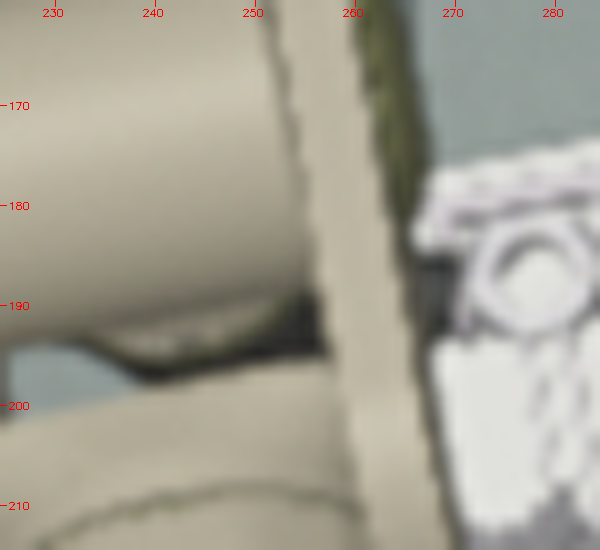

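The top view is blocked by the arm. In the side view the socket is about 0.5 px left and the shaft about 0.4 px right of prediction, so I shift (+2.7, -0.6) mm and descend under guard. Contact heights to watch (TCP z): shaft top 0.144, feather 0.138, home 0.110.

```bash
cat > k3.py <<'E'
from k1 import *
P=PIV+[.0027,-.0006]
env.movel([*P,.155],.1)
print(env.movel([*P,.108],.03,guard=12)); s=monitor.sense(); print(s["position"],s["contact_force"],s["ft_torque"],s["finger_gap"],s["clock"])
E
python3 k3.py
```

```text
1 [np.float64(-2.81), np.float64(-2.81), np.float64(-1.34), np.float64(-0.73), np.float64(0.17)]
-1 [np.float64(0.33), np.float64(0.33), np.float64(1.8), np.float64(2.41), None]
True
[0.505 0.241 0.111] [-0.019 -0.588  5.367] [-0.03   0.047 -0.203] 0.14182264445333137 41.575
```

The foot is on the hub at TCP z 0.111. Now I swing the keeper in small steps while watching the torque.

```bash
cat > k4.py <<'E'
from k1 import *
P=[*(PIV+[.0027,-.0006]),.111]; closed=FIX[2]-np.pi/2
for y in [*np.arange(-.1,-1.35,-.1),-1.38,-1.42,-1.45,-1.48,-1.51,-1.54]:
    env.reach(P,list(down(y+np.pi/2))); s=monitor.sense(); f=s["contact_force"]; print(round(y,2),f,round(s["ft_torque"][2],3),s["clock"])
    if y<-1.36 and abs(s["ft_torque"][2])>1.2 or np.linalg.norm(f)>50: break
env.hold(.3); s=monitor.sense(); print(s["position"],s["contact_force"],s["ft_torque"],s["finger_gap"])
T,S=eyes.grab_frame("top"),eyes.grab_frame("side")
cv2.imwrite('pics/t4.png',T["frame"][:,:,::-1]);cv2.imwrite('pics/s4.png',S["frame"][:,:,::-1])
crop(S["frame"],235,100,140,120,5,'cs4')
E
python3 k4.py
```

```text
1 [np.float64(-2.81), np.float64(-2.81), np.float64(-1.34), np.float64(-0.73), np.float64(0.17)]
-1 [np.float64(0.33), np.float64(0.33), np.float64(1.8), np.float64(2.41), None]
-0.1 [ 0.814  0.547 -1.97 ] -0.279 41.825
-0.2 [ 0.25   2.995 -2.277] -0.136 42.075
-0.3 [ 4.119  3.341 -4.167] 0.079 42.325
-0.4 [ 5.096  2.512 -4.405] 0.03 42.575
-0.5 [ 4.876 -0.176 -4.32 ] 0.058 42.825
-0.6 [ 4.597 -1.859 -4.38 ] 0.036 43.075
-0.7 [ 3.623 -2.013 -2.613] 0.007 43.325
-0.8 [ 3.965 -3.779 -2.164] 0.078 43.575
-0.9 [ 3.663 -5.066 -2.456] 0.026 43.825
-1.0 [ 2.904 -5.806 -1.068] 0.01 44.075
-1.1 [ 1.471 -6.66  -0.89 ] 0.086 44.325
-1.2 [ 1.05  -7.207  0.423] 0.056 44.575
-1.3 [ 0.094 -8.639 -0.314] 0.02 44.825
-1.38 [-0.206 -9.769  1.562] 0.036 45.075
-1.42 [-0.697 -8.386  1.438] 0.151 45.325
-1.45 [ -0.602 -10.594   1.206] 0.185 45.575
-1.48 [-1.675 -9.601  1.823] 0.19 45.825
-1.51 [ -0.783 -10.076   1.522] 0.18 46.075
-1.54 [ -2.001 -10.411   2.143] 0.15 46.325
[0.504 0.239 0.111] [-1.403 -9.691  2.059] [-2.107  0.197  0.17 ] 0.14012277726753575
```

View pics/cs4.png

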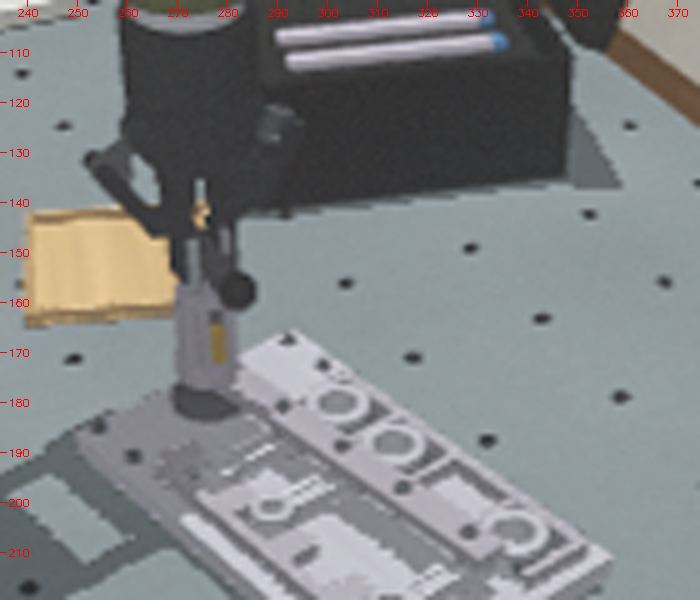

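The keeper now lies over the rods and the key is fully down. The torque rose only slightly, so I'll overlay the predicted stop position to check that it really is at the stop.

```bash
cat > ov.py <<'E'
from rod import *
def ov(name,out,x0,y0,w,h,s,cam):
    f=eyes.grab_frame(cam); f=dict(f); fr=cv2.imread(name); c=cv2.resize(fr[y0:y0+h,x0:x0+w],None,fx=s,fy=s,interpolation=cv2.INTER_CUBIC)
    for a,col in((1.45,(0,0,255)),(1.40,(0,200,0)),(1.35,(255,0,0))):
        for e in(-.011,.011):
            P=[]
            for r in(.03,.246):
                fxx=r*np.cos(1.45-a+np.pi/2)*-1; fyy=.15-r*np.sin(1.45-a+np.pi/2)
                fxx=r*np.sin(1.45-a)+e*np.cos(1.45-a); fyy=.15-r*np.cos(1.45-a)+e*np.sin(1.45-a)
                P.append([*fx(fxx,fyy),.056])
            q=(w2px(f,P)-[x0,y0]+.5)*s; cv2.line(c,*[tuple(int(v) for v in p) for p in q],col,1)
    cv2.imwrite(out,c)
E
python3 -c "
from ov import *
ov('pics/s4.png','pics/o4.png',255,155,115,90,6.9,'side')"
```

```text
(no output)
```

View pics/o4.png

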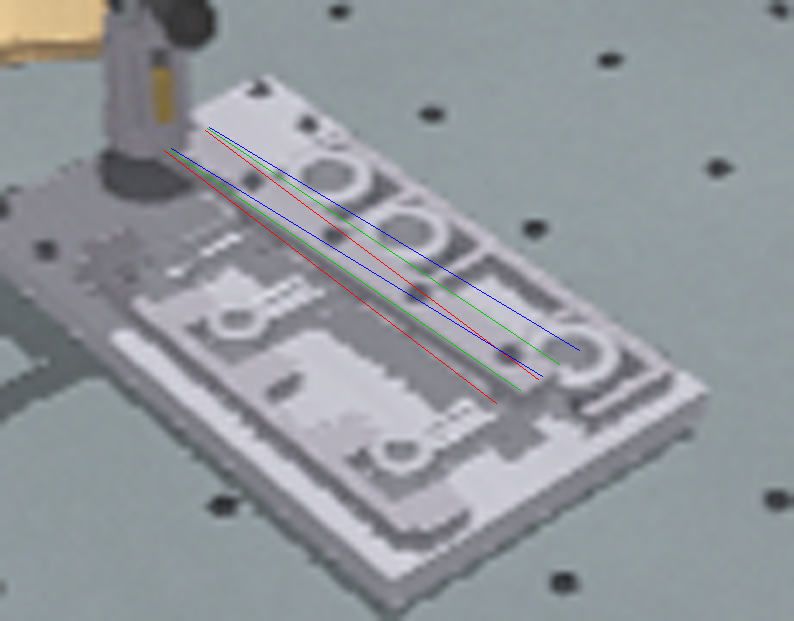

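The hole line (252,181)–(510,353) matches about 1.39 rad, so the keeper is roughly 0.06 short of its stop. I'll keep turning.

```bash
cat > k5.py <<'E'
from k1 import *
P=[*(PIV+[.0027,-.0006]),.111]
for y in np.arange(-1.56,-1.83,-.02):
    env.reach(P,list(down(y+np.pi/2))); s=monitor.sense(); print(round(y,2),s["contact_force"],s["ft_torque"],s["finger_gap"])
    if abs(s["ft_torque"][2])>1.0 or np.linalg.norm(s["contact_force"])>40: break
env.hold(.3); s=monitor.sense(); print(s["position"],s["contact_force"],s["ft_torque"],s["clock"])
cv2.imwrite('pics/s5.png',eyes.grab_frame("side")["frame"][:,:,::-1])
from ov import ov
ov('pics/s5.png','pics/o5.png',255,120,115,105,5.7,'side')
E
python3 k5.py
```

```text
1 [np.float64(-2.81), np.float64(-2.81), np.float64(-1.34), np.float64(-0.73), np.float64(0.17)]
-1 [np.float64(0.33), np.float64(0.33), np.float64(1.8), np.float64(2.41), None]
-1.56 [ -2.691 -10.867   2.937] [-2.103  0.248  0.193] 0.14252905851677533
-1.58 [ -2.657 -11.305   2.396] [-2.124  0.339  0.194] 0.1482889676904779
-1.6 [ -2.39  -10.029   1.975] [-2.198  0.367  0.281] 0.14443695700984321
-1.62 [ -1.989 -11.932   2.474] [-2.191  0.339  0.645] 0.1464756060586583
-1.64 [ -2.42  -11.474   2.479] [-2.219  0.296  0.817] 0.14685632443624283
-1.66 [ -2.019 -12.529   2.646] [-2.334  0.303  1.175] 0.14768602003542375
[0.503 0.239 0.111] [ -2.524 -12.578   3.102] [-2.366  0.264  1.119] 48.575
```

View pics/o5.png

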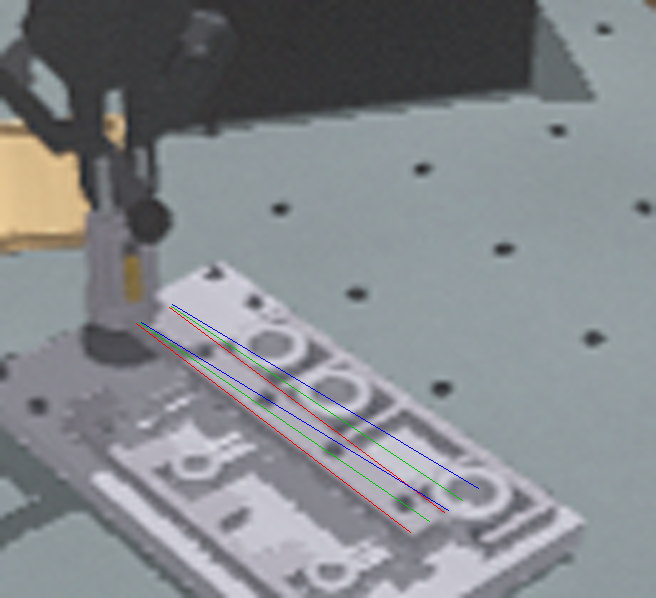

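Torque has climbed to 1.1 N m, and the hole line (265,397)–(404,502) lies on the red 1.45 outline, so the keeper is at its stop. Next: unload into mid-play, recentre, lift the key and return it to the tray.

```bash
cat > k6.py <<'E'
from k1 import *
P0=np.array([*(PIV+[.0027,-.0006]),.111]); sg=1
def say(t): s=monitor.sense(); print(t,s["position"],s["contact_force"],s["ft_torque"],s["finger_gap"],s["clock"])
q=list(down(-1.46+np.pi/2))
env.reach(P0,q); say('back')
P=P0+[-.0015,-.0017,0]; env.movel(list(P),.02); say('centre')
P[2]=.125; print(env.movel(list(P),.03,guard=25)); say('up1')
P[2]=.20; print(env.movel(list(P),.06,guard=25)); say('up')
S=eyes.grab_frame("side"); cv2.imwrite('pics/s6.png',S["frame"][:,:,::-1])
from ov import ov
ov('pics/s6.png','pics/o6.png',235,100,130,110,5.4,'side')
E
python3 k6.py
```

```text
1 [np.float64(-2.81), np.float64(-2.81), np.float64(-1.34), np.float64(-0.73), np.float64(0.17)]
-1 [np.float64(0.33), np.float64(0.33), np.float64(1.8), np.float64(2.41), None]
back [0.503 0.241 0.111] [-4.801 11.823  3.743] [ 1.464  0.71  -0.233] 0.14380222412120583 48.9833
centre [0.503 0.239 0.111] [-0.257 -0.416 -0.042] [-0.541 -0.08   0.184] 0.14159609891896618 49.25
False
up1 [0.503 0.239 0.125] [ 0.849 -4.605 -0.949] [-1.084  0.168  0.079] 0.13863917814598017 49.8667
False
up [0.503 0.239 0.2  ] [ 0.939  0.718 -2.004] [0.012 0.016 0.029] 0.1366721485036874 51.2667
```

View pics/o6.png

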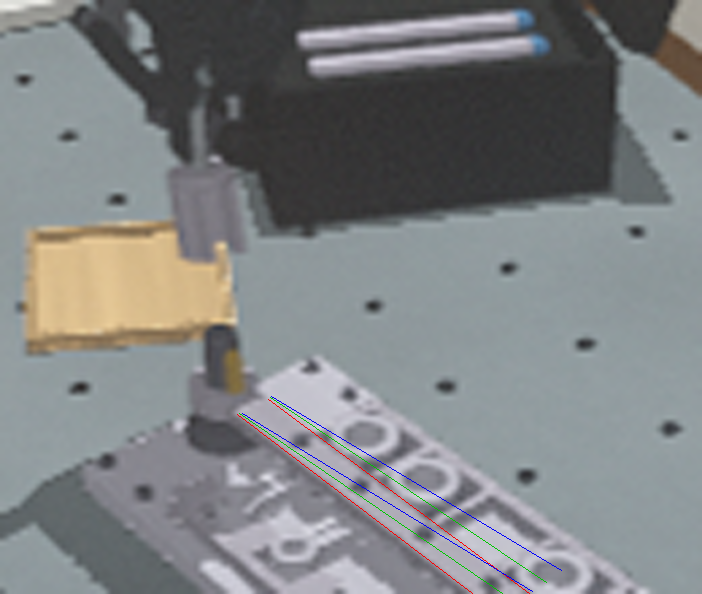

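The key is off. I'll check to sub-pixel accuracy whether the keeper moved when I backed off, by comparing its hole positions in the s5 and s6 pictures.

```bash
cat > ang.py <<'E'
from rod import *
def keeper(f,img):
    # darkest-blob centroids near predicted hole line for keeper angle ; returns fitted angle
    g=cv2.cvtColor(img,cv2.COLOR_BGR2GRAY).astype(float); best=None
    holes=[]
    for r in np.arange(.05,.245,.002):
        for e in np.arange(-.03,.031,.002):
            pass
    return g
E
python3 - <<'E'
from rod import *
f=eyes.grab_frame("side")
seeds={'s5':(255,120,5.7,[(205,352),(265,397),(335,451),(404,502)]),'s6':(235,100,5.4,[(300,440),(358,485),(425,535),(490,580)])}
for n,(x0,y0,s,L) in seeds.items():
    g=cv2.cvtColor(cv2.imread(f'pics/{n}.png'),cv2.COLOR_BGR2GRAY).astype(float); C=[]
    for u,v in L:
        u,v=u/s+x0-.5,v/s+y0-.5; i,j=int(round(v)),int(round(u)); w=g[i-2:i+3,j-2:j+3]; k=np.clip(w.max()*.85-w,0,None)
        yy,xx=np.mgrid[i-2:i+3,j-2:j+3]; C.append(((k*xx).sum()/k.sum(),(k*yy).sum()/k.sum()))
    W=px2w(f,C,.056)[:,:2]; d=np.linalg.svd(W-W.mean(0))[2][0]; d*=-np.sign(d[1])
    piv=fx(0,.15); print(n,np.round(C,2).tolist()); print(W, 'line ang',FIX[2]-np.arctan2(d[1],d[0]),'from pivot',[round(FIX[2]-np.arctan2(*(w-piv)[::-1]),3) for w in W],np.linalg.norm(W-piv,axis=1))
E
```

```text
s5 [[290.12, 181.17], [301.47, 189.14], [313.1, 198.37], [325.48, 207.87]]
[[0.519 0.172]
 [0.532 0.122]
 [0.543 0.07 ]
 [0.554 0.019]] line ang 1.5733916292814631 from pivot [np.float64(1.558), np.float64(1.549), np.float64(1.563), np.float64(1.567)] [0.072 0.123 0.176 0.229]
s6 [[290.36, 181.13], [301.47, 189.13], [313.09, 198.38], [325.46, 207.84]]
[[0.52  0.172]
 [0.532 0.122]
 [0.543 0.07 ]
 [0.554 0.019]] line ang 1.5769766373458132 from pivot [np.float64(1.549), np.float64(1.549), np.float64(1.564), np.float64(1.567)] [0.072 0.123 0.176 0.229]
```

The holes are at identical pixels before and after, and the line is within 0.01 rad of fixture -y, so the keeper has stayed at its stop. Now the key goes back to the tray.

```bash
cat > k7.py <<'E'
from k1 import *
T=eyes.grab_frame("top"); print('tray c',px2w(T,[(198.5,200.7)],.012))
s=monitor.sense(); p=s["position"]; env.movel([p[0],p[1],.24],.1)
Y=1.0; q=list(down(Y+np.pi/2)); C=[.521,.434]
env.reach([*C,.24],q); env.movel([*C,.08],.12)
print(env.movel([*C,.052],.02,guard=10)); s=monitor.sense(); print(s["position"],s["contact_force"],s["ft_torque"])
env.hold(.3); env.release(); env.hold(.3); env.movel([*C,.17],.1)
env.reach([.35,.2,.32],list(down(.2+np.pi/2)));env.hold(.5)
T,S=eyes.grab_frame("top"),eyes.grab_frame("side"); print(monitor.sense()["clock"])
cv2.imwrite('pics/t7.png',T["frame"][:,:,::-1]);cv2.imwrite('pics/s7.png',S["frame"][:,:,::-1])
crop(S["frame"],235,110,135,125,4.6,'c7')
E
python3 k7.py
```

```text
1 [np.float64(-2.81), np.float64(-2.81), np.float64(-1.34), np.float64(-0.73), np.float64(0.17)]
-1 [np.float64(0.33), np.float64(0.33), np.float64(1.8), np.float64(2.41), None]
tray c [[0.514 0.439 0.012]]
True
[0.521 0.434 0.062] [-0.673 -0.596  5.031] [-0.18   0.126  0.009]
60.6667
```

View pics/c7.png

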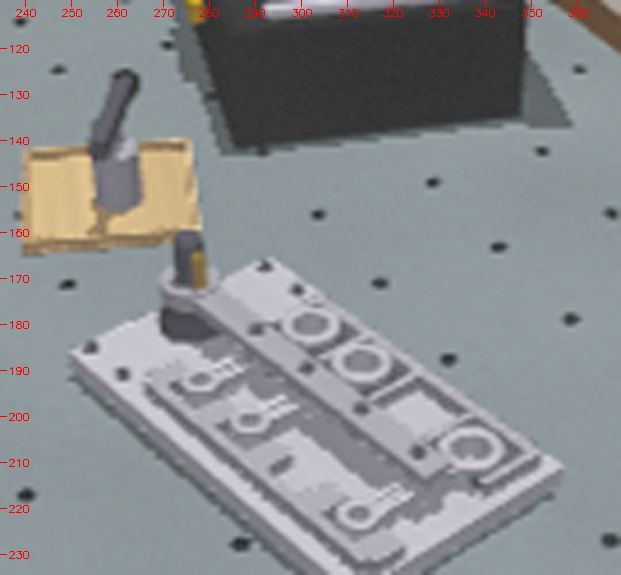

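View pics/t7.png

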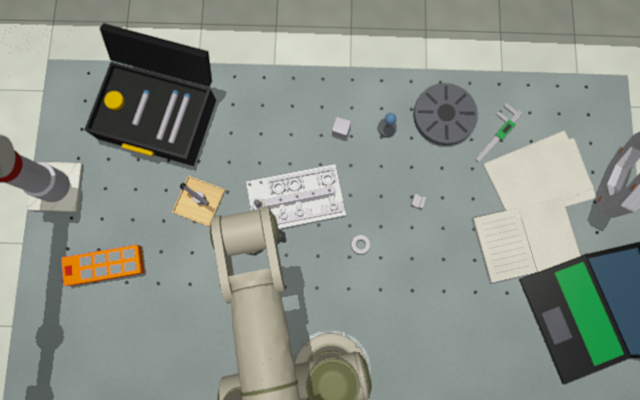

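The key stands upright in the tray (socket at (260,150) in the side crop), the keeper lies across all three rods, and the table is clear of rods. Handing in.

```bash
python3 -c "
from bench import job,monitor
print(monitor.sense()['clock']); job.hand_in()"
```

```text
60.6667
the job is handed in; nothing more can be done
```

The job is done and handed in at 60.7 s of the 210 s allowed; no verdict is reported.

**What I did**
- **Rods:** three rods were present. They lie in stations -78, 26 and 78, big ends in the wide end.
- **Keeper:** I set the T-key home on the shaft (contact at TCP z 0.111 m, against 0.110 m expected). I then swung the keeper to its stop, took the key off and stood it back in the tray.

**Last checks**
- **Keeper at its stop:** my first swing left it about 0.06 rad short, so I turned further until the torque rose from 0.2 to about 1.1 N m. Its measured line is then within 0.01 rad of fixture -y, and the holes stayed at the same pixels after the key came off.
- **Key:** it came off slightly tilted in the fingers, and the guard stopped the lowering about 6 mm above the nominal height. After release the final side picture shows it upright in the tray.
- **Rods in the fixture:** the last pictures show all three seated under the keeper. I judged this by eye, because my one automatic fit of a placed rod (rod 1, side view) failed; the arm's shadow lay across it.

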